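# Stow the loaded stamp tray in the desk organiser

### The job

Stand the loose hand stamp upright on the middle of the ink pad in the grey desk tray, and let go of it. Then slide the loaded tray along the desk, without lifting or tipping it, all the way into the steel organiser until it meets the back. Keep everything in the tray, keep the stamp standing, and leave the other things on the desk where they are.

Things in the scene. Friction and masses are not known exactly. Their poses are not given: they have to be found in the camera images.
- organiser: Fixed dark-steel bay with no floor: the tray slides in on the desk. +x points INTO the bay (world +y within 8 degrees), z up. Origin: on the desk, where the tray's origin is when home against the back. Bay 136 mm wide inside (tray 130); back face at x = +76 mm; side walls 6 mm thick, 30 mm tall from x = -78 to -8, then 112 mm tall up to x = +81 with roof bars, undersides 106 mm above the desk.
- organiser_mouth (a point): Middle of the bay's mouth, on the desk, at x = -78 mm in the organiser's frame (same axes), between the front ends of its side walls. Outside it, 30 mm tall guide plates flare to about 164 mm apart at x = -109 mm.
- tray: Loose grey plastic tray, 150 mm long (its x), 130 mm wide (its y), walls 26 mm tall and 4 mm thick, floor 4 mm thick; 0.25 to 0.5 kg empty. Origin: centre of its underside, z up. Ribs 3 mm wide, tops 14 mm above the desk, part it into four cells centred at (+-36, +-31) mm. Either end may go in first; at the start its +x is within 26 degrees of world +y.
- stamp: Loose hand stamp standing on the desk between tray and organiser: round dark foot 34 mm diameter and 12 mm tall, neck 18 mm diameter, round wooden knob 28 mm diameter from 34 mm to 62 mm above its underside (the top). About 70 g. Origin: centre of its underside, z up.
- ink_pad: Flat square ink pad, 50 x 50 mm and 14 mm thick, metal tin with a dark fabric top, lying in one of the tray's four cells (which one varies). Origin: centre of its underside, z up; its top is 14 mm above that.
- tape_roll: Roll of tape lying flat in a tray cell, 48 mm diameter, 19 mm tall. Origin: centre of its underside.
- clip_box: Small white box with black lid in a tray cell, 42 x 42 mm (lid 43 mm), 26 mm tall. Origin: centre of its underside.
- eraser: Eraser lying in a tray cell, 48 x 22 x 14 mm. Origin: centre of its underside.
- mug: Bystander: white mug, 80 mm diameter, 95 mm tall, handle along its +y. Origin: centre of its underside.
- stapler: Bystander: black stapler lying on its base, 150 mm long (its x), 36 mm wide, about 50 mm tall. Origin: centre of its underside.
- calculator: Bystander: flat grey calculator, 120 x 75 mm, 16 mm tall. Origin: centre of its underside.
- punch: Bystander: black hole punch, about 130 x 100 mm, 72 mm tall. Origin: centre of its underside.
- pin_tin: Bystander: round metal tin, 57 mm diameter, 46 mm tall, standing close beside the way into the organiser. Origin: centre of its underside.
- book: Bystander: paperback book lying flat, 178 x 112 x 26 mm. Origin: centre of its underside.
Things that resemble listed ones, but are neither listed nor needed, are in the scene too. Leave any purple look-alike of the tray alone.

How it is judged:
By the outcome, as a careful person would: the job done as asked, in the order asked, and still so for the second after the job is handed in, with the robot touching nothing.
It also fails if it takes over 72 s, if anything falls off the work surface, if the arm or the gripper's body presses on something with over 40 N, if the wrist force passes 120 N, or if a joint passes its speed limit or range.

### The arm

A 6-joint arm with a two-finger parallel gripper is mounted at the origin on the work surface. World frame = base frame: x ahead of the robot, y to its left, z up, the work surface at z = 0. Lengths are in mm, angles in rad, forces in N, time in s.
With the tool pointing down it reaches from about 325 to 875 mm from the base axis. Payload 4.4 kg.
Tool frame: the origin (TCP) lies on the centre line of the jaws, within the pads' length; the fingertips stand ahead of it and the grasp point (between the pads) lies 6 mm ahead of it (ctrl.tcp_to_tips is the z of the fingertips in the tool frame, in mm); z points along the fingers, y is the line along which they close (so a half turn about z gives the same grasp; the last joint's range is limited). The gripper opens to 85 mm and grips with 20 to 120 N. Pads are 22 mm wide; open, the fingers measure 114 mm over their backs; the gripper's body (76 mm by 85 mm) begins 54 mm behind the grasp point. The pads swing forward as they close: fully open they stand 13 mm farther back than shut.
Start: joints at [1.105, 0.207, 1.542, -0, 1.393, -0.15], TCP at [178.592, 546.564, 256.282] pointing down, gripper open.
Joint ranges: [-2.73, 2.73], [-0.86, 2.22], [0.23, 2.46], [-1.11, 4.25], [0.08, 2.63], [-2.82, 2.82]. Speed limits (rad/s): [2.79, 2.79, 3.14, 3.14, 3.14, 3.14].

### API

Orientations are given as a 3x3 rotation matrix whose columns are the frame's x, y, z axes.
In Python, from plant import ctrl, sensors, optics gives the robot as it stands. Calls block until the motion is done:
- ctrl.move_ptp(position, orientation): joint-space move of the TCP to a pose.
- ctrl.move_l(position, rot=None, vel=150, threshold=None): straight line of the TCP; rot=None keeps the orientation; vel is the mean speed in mm/s. With threshold (N) it stops when the force on the tool has changed by that much, and returns True; else False.
- ctrl.set_joints(angles): joint-space move.
- ctrl.gripper_to(opening, force=None): finger opening in mm; force is the grip in N (None keeps the last); returns when the fingers have stopped.
- ctrl.hold(seconds).
- ctrl.solve_ik(position, orientation): joint angles nearest the present ones, or None.
- sensors.read_state(): the state.
- optics.grab_frame(name): name is "scene" or "top"; returns (picture, depth): 420x560x3 uint8, red, green, blue; 420x560 float32, mm along the optical axis (not along the pixel's ray), 0 where there is no reading.
- optics.camera_params(name): a dict with "mtx" (3x3 intrinsics, pixels), "R" (3x3) and "t" (3): a world point X has camera coordinates R X + t. Camera axes: x right, y down, z forward; pixel columns grow to the right and rows downward; lengths in mm; the calibration is good to about 2 mm. A picture is of the moment at which its call begins. camera_params takes no time and is no camera call.
A pose or a line that the arm cannot do raises ctrl.MotionError and nothing moves.
- ctrl.finish_job(): hands the job in; it is judged then, once.
The state is a dict: "t": time; "q": joint angles; "qvel": joint speeds; "tau": joint torques, N m; "eef_pos": TCP position; "eef_rot": TCP orientation; "force": force on the tool from outside, world axes, zero at the start; "wrist_torque": the same for the moment, N m; "grip_width": finger opening in mm; "grasp_force": force on a finger pad.
Only numpy, scipy, OpenCV 4.12 (cv2) and the standard library are available. Lean on these libraries where they do the work, as an engineer would, in place of code of your own. Each camera call takes 0.05 s, during which the arm holds its last target. There are 200 camera calls.

## Working session

There is one attempt and no reset: what is moved stays moved. The work goes in short steps, each a Python script; the robot and the scene stay as the last script left them, time stands still between calls to the robot, and variables do not carry over. Pictures are saved under pics/ and viewed, at most 10 in all, crops included, and the job is handed in when it is done.

```bash
ls; mkdir -p pics; python3 - <<'E'
from plant import ctrl,sensors,optics
import cv2,numpy as np
for n in("scene","top"):
    p,d=optics.grab_frame(n);cv2.imwrite(f"pics/{n}0.png",p[:,:,::-1]);np.savez(f"{n}0.npz",p=p,d=d)
    c=optics.camera_params(n);print(n,c["mtx"].round(1).tolist(),c["R"].round(3).tolist(),c["t"],"pos",(-c["R"].T@c["t"]).round())
print(ctrl.tcp_to_tips, sensors.read_state()["t"])
E
```

```text
pics
scene [[483.7, 0.0, 277.0], [0.0, 483.7, 220.9], [0.0, 0.0, 1.0]] [[-0.474, 0.88, 0.013], [0.55, 0.308, -0.776], [-0.687, -0.361, -0.63]] [ 273.74279186 -211.66343344 1546.95976455] pos [1310.  383.  807.]
top [[421.2, 0.0, 279.7], [0.0, 421.2, 204.7], [0.0, 0.0, 1.0]] [[0.011, -1.0, -0.012], [-0.992, -0.01, -0.129], [0.129, 0.014, -0.992]] [ -64.09283618  463.0897334  1261.42988572] pos [ 297.  -77. 1310.]
25.0 0.1
```

View pics/top0.png

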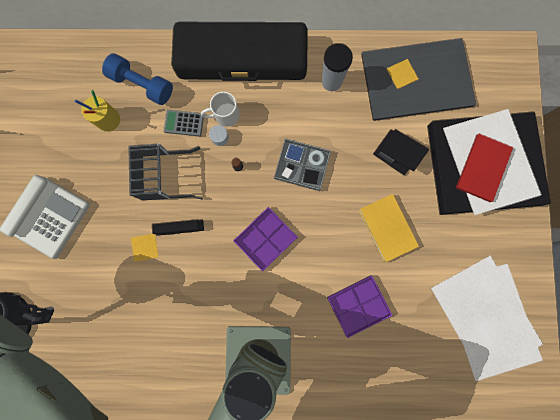

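View pics/scene0.png

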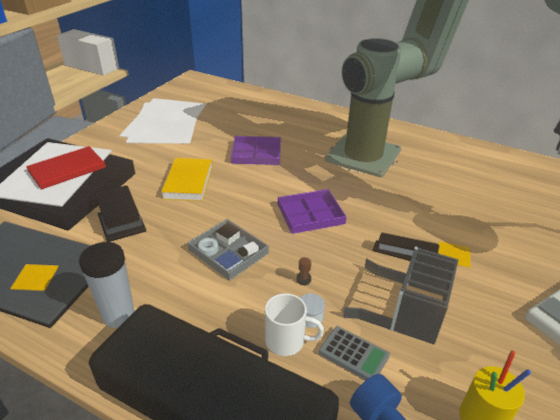

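```bash
python3 - <<'E'
import cv2
p=cv2.imread("pics/top0.png")[90:250,110:350]
q=cv2.imread("pics/scene0.png")[200:350,180:480]
a=cv2.resize(p,(450,300),interpolation=2);b=cv2.resize(q,(600,300),interpolation=2)
a=cv2.copyMakeBorder(a,0,0,0,150,cv2.BORDER_CONSTANT)
cv2.imwrite("pics/crop0.png",cv2.vconcat([a,b]))
E
cat > h.py <<'E'
from plant import ctrl,sensors,optics
import cv2,numpy as np
def ray(n,u,v,z):
    c=optics.camera_params(n);o=-c["R"].T@c["t"]
    d=c["R"].T@np.linalg.inv(c["mtx"])@[u,v,1.]
    return o+d*(z-o[2])/d[2]
def cloud(n,d):
    c=optics.camera_params(n);v,u=np.mgrid[:420,:560]
    X=np.stack([u*d,v*d,d],-1)@np.linalg.inv(c["mtx"]).T
    return (X-c["t"])@c["R"]
def pix(n,X):
    c=optics.camera_params(n);x=c["mtx"]@(c["R"]@np.asarray(X,float)+c["t"]);return x[:2]/x[2]
def down(a): # tool pointing down, tool y axis at world angle a
    y=np.array([np.cos(a),np.sin(a),0]);z=np.array([0,0,-1.]);return np.stack([np.cross(y,z),y,z],1)
E
python3 - <<'E'
from h import *
for n in("top","scene"):
    f=np.load(f"{n}0.npz");P=cloud(n,f["d"])
    print(n)
    # regions
    def reg(name,x0,x1,y0,y1,z0,z1):
        m=(f["d"]>0)&(P[...,0]>x0)&(P[...,0]<x1)&(P[...,1]>y0)&(P[...,1]<y1)&(P[...,2]>z0)&(P[...,2]<z1)
        q=P[m]
        if len(q)<3: print(name,len(q));return
        r=cv2.minAreaRect(q[:,:2].astype(np.float32));print(name,len(q),"mean",q.mean(0).round(1),"zmax",q[:,2].max().round(1),"rect",np.round(r[0],1),np.round(r[1],1),round(r[2],1))
    for k,(u,v) in dict(tray=(305,164),stamp=(238,163),org=(165,172)).items():
        if n=="top": print(k,ray(n,u,v,15).round())
    tx,ty=ray("top",305,164,15)[:2]; sx,sy=ray("top",238,163,40)[:2]; ox,oy=ray("top",165,172,50)[:2]
    reg("tray rim",tx-110,tx+110,ty-100,ty+100,18,40)
    reg("stamp knob",sx-40,sx+40,sy-40,sy+40,40,75)
    reg("stamp",sx-40,sx+40,sy-40,sy+40,8,75)
    reg("org hi",ox-110,ox+110,oy-60,oy+160,85,125)
    reg("org lo",ox-110,ox+90,oy-160,oy+160,15,45)
E
```

```text
top
tray [ 595. -137.   15.]
stamp [597.  74.  15.]
org [566. 303.  15.]
tray rim 764 mean [ 590.8 -134.4   24.7] zmax 38.3 rect [ 594.7 -127. ] [150.1 131.1] 75.5
stamp knob 75 mean [589.2  75.2  59.6] zmax 69.4 rect [590.   75.7] [24.3 26.7] 32.7
stamp 117 mean [586.8  73.5  42.9] zmax 69.4 rect [583.5  67.1] [55.1 33.8] 67.1
org hi 876 mean [553.8 337.4 108.9] zmax 119.4 rect [554.9 335.2] [149.4  92.9] 3.9
org lo 384 mean [564.3 302.8  28.5] zmax 44.9 rect [559.1 284.5] [165.1 188.4] 3.7
scene
tray rim 1378 mean [ 593.6 -129.5   23.9] zmax 34.7 rect [ 592.3 -128.5] [157.1 133.3] 75.2
stamp knob 165 mean [594.5  78.7  56.3] zmax 65.3 rect [590.6  76.4] [26.7 26.9] 75.4
stamp 303 mean [594.8  78.8  38.6] zmax 65.3 rect [592.1  77.1] [31.  32.2] 9.7
org hi 2024 mean [565.8 337.5 106.5] zmax 116.0 rect [553.2 336.1] [155.9  90.9] 4.3
org lo 1328 mean [573.5 294.7  28. ] zmax 44.9 rect [556.7 286.2] [169.9 190.7] 4.0
```

View pics/crop0.png

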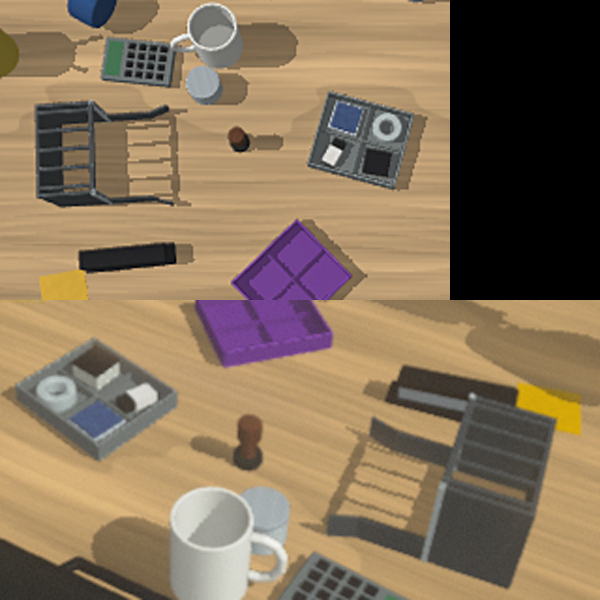

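```bash
python3 - <<'E'
from h import *
for n in("top","scene"):
    f=np.load(f"{n}0.npz");P=cloud(n,f["d"]);p=f["p"].astype(int)
    m=(p[...,2]>p[...,0]+25)&(abs(P[...,0]-594)<75)&(abs(P[...,1]+127)<85)&(f["d"]>0)
    v,u=np.nonzero(m);pts=np.array([ray(n,a,b,18) for a,b in zip(u,v)])[:,:2].astype(np.float32)
    r=cv2.minAreaRect(pts);print(n,len(u),u.mean(),v.mean(),P[m].mean(0).round(1),np.round(r,1) if 0 else r)
print(sensors.read_state()["eef_rot"].round(2))
for a in(0,np.pi,np.deg2rad(4),np.deg2rad(-15),np.deg2rad(165)):
    for x in((590,76,60),(560,-210,20),(560,210,20)): print(round(a,2),x,None if (q:=ctrl.solve_ik(x,down(a))) is None else q.round(2))
E
```

```text
top 193 294.19170984455957 152.2901554404145 [ 631.8 -102.8   17.7] ((631.9796142578125, -103.00686645507812), (43.859649658203125, 44.0932731628418), 72.28028106689453)
scene 244 227.86065573770492 259.13524590163934 [ 632.  -102.2   18.9] ((630.8107299804688, -102.88885498046875), (44.72249984741211, 44.123897552490234), 72.90602111816406)
[[-0.95  0.31 -0.  ]
 [ 0.31  0.95 -0.  ]
 [ 0.   -0.   -1.  ]]
0 (590, 76, 60) [-0.02  0.47  1.63 -0.    1.03 -0.02]
0 (560, -210, 20) [-0.5   0.54  1.63 -0.    0.97 -0.5 ]
0 (560, 210, 20) [ 0.21  0.54  1.63 -0.    0.97  0.21]
3.14 (590, 76, 60) None
3.14 (560, -210, 20) [-0.5   0.54  1.63 -0.    0.97  2.64]
3.14 (560, 210, 20) None
0.07 (590, 76, 60) [-0.02  0.47  1.63 -0.    1.03 -0.09]
0.07 (560, -210, 20) [-0.5   0.54  1.63 -0.    0.97 -0.57]
0.07 (560, 210, 20) [ 0.21  0.54  1.63 -0.    0.97  0.14]
-0.26 (590, 76, 60) [-0.02  0.47  1.63 -0.    1.03  0.24]
-0.26 (560, -210, 20) [-0.5   0.54  1.63 -0.    0.97 -0.24]
-0.26 (560, 210, 20) [ 0.21  0.54  1.63 -0.    0.97  0.48]
2.88 (590, 76, 60) None
2.88 (560, -210, 20) None
2.88 (560, 210, 20) [ 0.21  0.54  1.63 -0.    0.97 -2.67]
```

```bash
python3 - <<'E'
from h import *
R=down(0)
ctrl.move_ptp([591,76.5,150],R); ctrl.gripper_to(60)
ctrl.move_l([591,76.5,53],vel=120)
ctrl.gripper_to(15,30)
s=sensors.read_state();print(s["t"],s["grip_width"],s["grasp_force"],s["eef_pos"])
ctrl.move_l([591,76.5,150],vel=120)
s=sensors.read_state();print(s["t"],s["grip_width"],s["grasp_force"],s["force"])
ctrl.move_l([631,-103,150],down(np.deg2rad(-15)),vel=150)
p,d=optics.grab_frame("scene");cv2.imwrite("pics/s1.png",cv2.resize(p[120:320,130:400,::-1],(800,592)))
print(sensors.read_state()["t"])
E
```

```text
4.0833 27.084114187786575 29.5815110206604 [591.72209014  76.50972807  53.99919568]
5.0417 27.04411043861319 29.53910082578659 [-0.26262115  0.26978346 -1.13731168]
6.4667
```

View pics/s1.png

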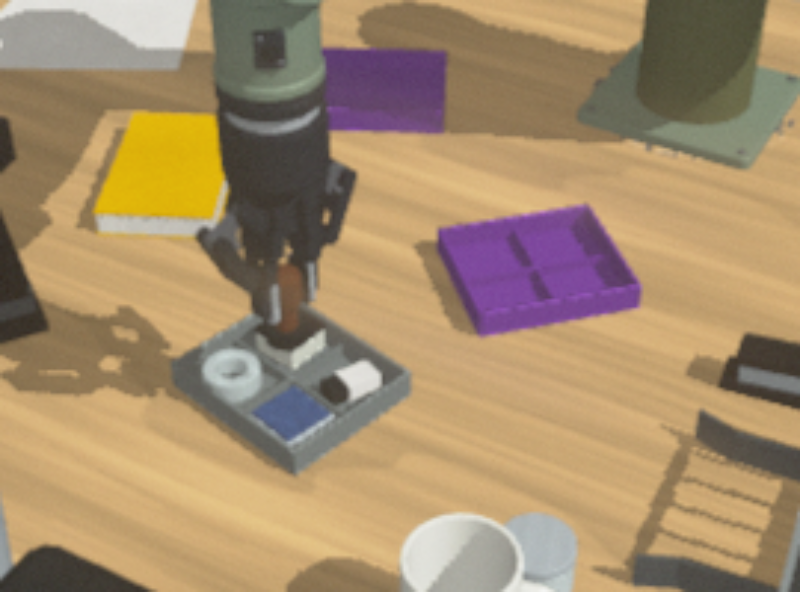

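```bash
python3 - <<'E'
from h import *
ctrl.move_l([631.4,-103,78],vel=100)
print(ctrl.move_l([631.4,-103,66],vel=12,threshold=3))
s=sensors.read_state();print(s["t"],s["eef_pos"],s["force"])
ctrl.gripper_to(50)
p=sensors.read_state()["eef_pos"]
ctrl.move_l([p[0],p[1],160],vel=100)
ctrl.move_ptp([560,-260,120],down(np.deg2rad(-15)))
ctrl.gripper_to(75)
for n in("scene","top"):
    f,d=optics.grab_frame(n);np.savez(f"{n}2.npz",p=f,d=d)
    if n=="scene":cv2.imwrite("pics/s2.png",cv2.resize(f[170:320,150:350,::-1],(800,600)))
    P=cloud(n,d)
    def reg(name,x0,x1,y0,y1,z0,z1):
        m=(d>0)&(P[...,0]>x0)&(P[...,0]<x1)&(P[...,1]>y0)&(P[...,1]<y1)&(P[...,2]>z0)&(P[...,2]<z1)
        q=P[m];print(n,name,len(q),q.mean(0).round(1),cv2.minAreaRect(q[:,:2].astype(np.float32)))
    reg("tray",500,690,-225,-35,18,34);reg("stamp",600,665,-135,-70,62,90)
print(sensors.read_state()["t"])
E
```

```text
True
7.9417 [ 631.21689082 -102.92783102   71.83515938] [-1.19274917 -0.19596773  3.81289592]
scene tray 1322 [ 595.4 -128.6   24.6] ((592.5382080078125, -126.31295776367188), (154.443359375, 133.4811553955078), 73.94305419921875)
scene stamp 142 [633.3 -99.1  75.6] ((630.51904296875, -101.77503967285156), (28.51237678527832, 25.3067684173584), 17.30061149597168)
top tray 554 [ 600.6 -121.8   24.5] ((595.1998901367188, -123.39051818847656), (142.1970977783203, 130.95797729492188), 75.20377349853516)
top stamp 73 [ 629.4 -103.    78.2] ((630.88134765625, -103.15955352783203), (24.763395309448242, 26.99811553955078), 26.27703285217285)
10.5417
```

View pics/s2.png

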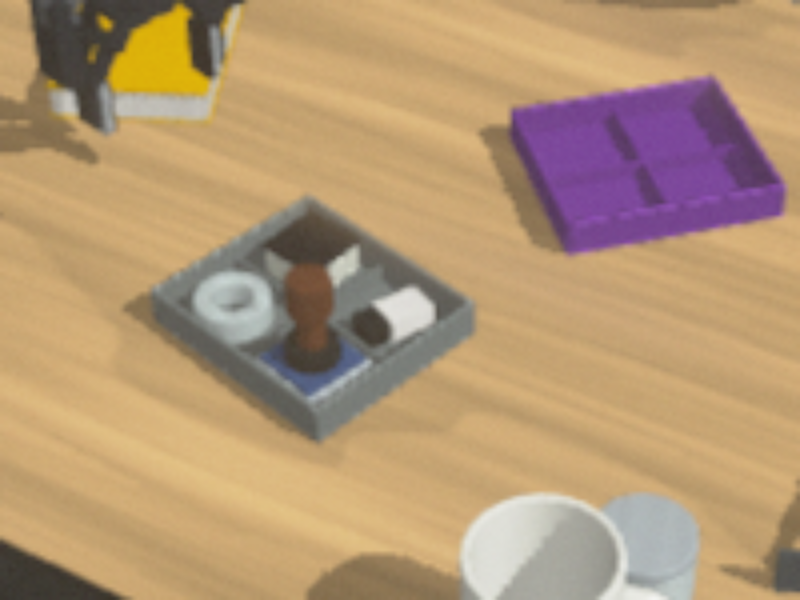

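```bash
cat >> h.py <<'E'
H=np.deg2rad(94); O=np.array([556.5,299.3])
hd=lambda a:np.array([np.cos(a),np.sin(a)])
def lat(p): # (along, lateral to +x side) in organiser frame
    d=np.asarray(p)[:2]-O; return d@hd(H), d@np.array([np.sin(H),-np.cos(H)])
def look(tag,c):
    for n in("scene","top"):
        f,d=optics.grab_frame(n);np.savez(f"{tag}_{n}.npz",p=f,d=d);P=cloud(n,d)
        sat=f.max(2).astype(int)-f.min(2)
        m=(d>0)&(np.hypot(P[...,0]-c[0],P[...,1]-c[1])<105)&(P[...,2]>19)&(P[...,2]<31)&(sat<50)
        m=cv2.morphologyEx(m.astype(np.uint8),cv2.MORPH_CLOSE,np.ones((3,3)))
        k,l,st,_=cv2.connectedComponentsWithStats(m);i=1+st[1:,4].argmax()
        r=cv2.minAreaRect(P[(l==i)&(d>0)][:,:2].astype(np.float32))
        print(tag,n,np.round(r[0],1),np.round(r[1],1),round(r[2],1),"org",np.round(lat(r[0]),1))
    print("t",sensors.read_state()["t"])
E
python3 - <<'E'
from h import *
f=np.load("top2.npz");P=cloud("top",f["d"]);m=(P[...,0]>625)&(P[...,0]<720)&(P[...,1]>90)&(P[...,1]<185)&(P[...,2]>36)&(P[...,2]<56)
print("tin",cv2.minEnclosingCircle(P[m][:,:2].astype(np.float32)),m.sum())
a0=np.deg2rad(75.2);z=38
C=np.array([594,-126.5])-75*hd(a0); print("rear",C,lat(C))
S=C-45*hd(a0)
ctrl.move_l([*S,45],down(a0-np.pi/2),vel=120)
print(ctrl.move_l([*S,18],vel=25,threshold=4));s=sensors.read_state();z=s["eef_pos"][2]+3;print("z",z)
ctrl.move_l([*S,z],vel=50)
# contact, then arc of the rear midpoint
ctrl.move_l([*(C-13*hd(a0)),z],vel=50)
L,N=110.,4; a=a0; c=C.copy()
for i in range(N):
    am=a+(H-a0)/N/2; c=c+L/N*hd(am); a+=(H-a0)/N
    ctrl.move_l([*(c-11*hd(a)),z],down(a-np.pi/2),vel=45)
print(lat(c),z,sensors.read_state()["force"])
look("a1",c+75*hd(a))
f=np.load("a1_scene.npz")["p"];cv2.imwrite("pics/s3.png",cv2.resize(f[170:320,150:350,::-1],(800,600)))
E
```

```text
tin ((683.2649536132812, 136.2468719482422), 28.68580436706543) 259
rear [ 574.84156815 -199.01175415] (np.float64(-498.3773348747151), np.float64(-16.463581777793486))
False
z 21.21763167308491
(np.float64(-390.3102794022707), np.float64(1.4268032427066613)) 21.21763167308491 [-0.2923564  -0.09454455  0.15460241]
a1 scene [580.9 -23.2] [133.4 172.3] 4.5 org [-323.4    1.8]
a1 top [588.7  51.1] [ 59.1 146. ] 68.4 org [-249.8   14.8]
t 16.7917
```

View pics/s3.png

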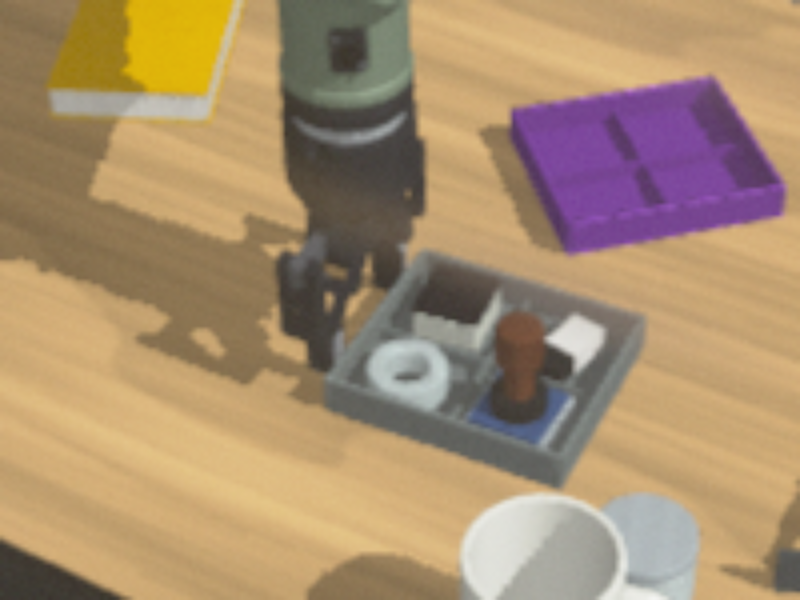

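```bash
cat >> h.py <<'E'
def at(al,la): return O+al*hd(H)+la*np.array([np.sin(H),-np.cos(H)])
E
python3 - <<'E'
from h import *
z=21.2
ctrl.move_l([*at(-270-11,0),z],down(H-np.pi/2),vel=50)
look("a2",at(-195,0))
f=np.load("a2_top.npz")["p"];cv2.imwrite("pics/s4.png",cv2.resize(f[120:220,110:290,::-1],(800,444),interpolation=2))
E
```

```text
a2 scene [570.9  97.9] [135.1 166.8] 3.7 org [-201.9    0.3]
a2 top [571.2 175.5] [ 37.1 130.6] 79.6 org [-124.5    6. ]
t 19.45
```

View pics/s4.png

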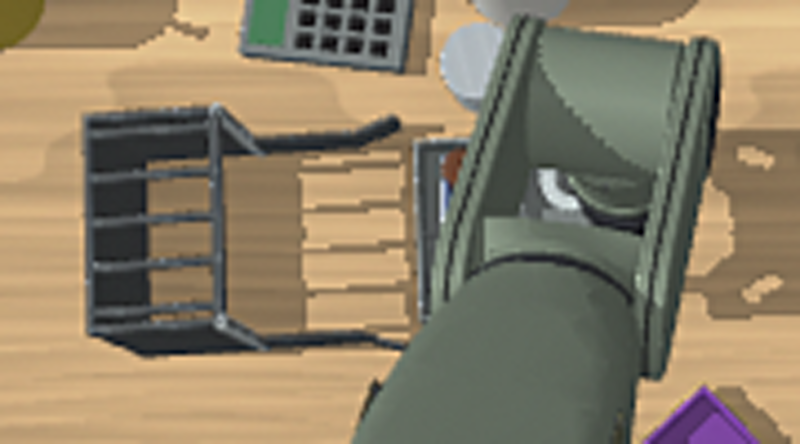

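```bash
python3 - <<'E'
from h import *
z=21.2;F=lambda:sensors.read_state()["force"].round(1)
for al in(-210,-150,-90):
    r=ctrl.move_l([*at(al-11,0),z],down(H-np.pi/2),vel=50,threshold=20);p=sensors.read_state()["eef_pos"];print(r,np.round(lat(p),1),F())
    if r:break
else:
    r=ctrl.move_l([*at(-70-11,0),z],vel=12,threshold=9);p=sensors.read_state()["eef_pos"];print(r,np.round(lat(p),1),F())
f,d=optics.grab_frame("scene");cv2.imwrite("pics/s5.png",cv2.resize(f[200:350,280:480,::-1],(800,600)));print(sensors.read_state()["t"])
E
```

```text
False [-2.207e+02 -1.000e-01] [ 0.5 -0.8  0.8]
False [-1.607e+02 -1.000e-01] [ 0.7 -0.8  0.2]
False [-1.007e+02 -1.000e-01] [-0.2 -1.1  1. ]
True [-85.9  -0.2] [0.7 0.3 0.7]
24.7667
```

View pics/s5.png

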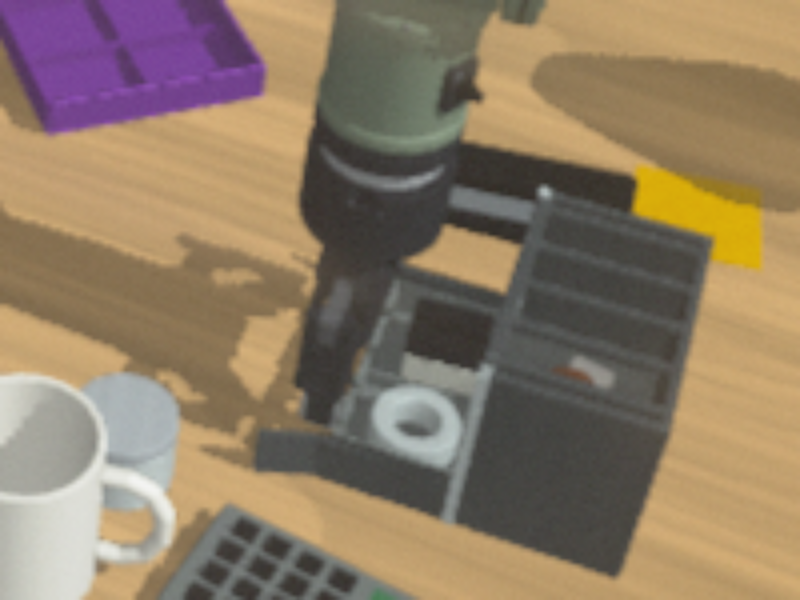

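```bash
python3 - <<'E'
from h import *
z=21.2
for k in range(2):
    r=ctrl.move_l([*at(-76,0),z],vel=8,threshold=8);s=sensors.read_state();print(r,np.round(lat(s["eef_pos"]),1),s["force"].round(1))
ctrl.move_l([*at(-150,0),z],vel=80);ctrl.move_l([*at(-150,0),200],vel=150)
ctrl.move_ptp([560,-60,260],down(H-np.pi/2))
for n in("scene","top"):
    f,d=optics.grab_frame(n);P=cloud(n,d);np.savez(f"e_{n}.npz",p=f,d=d)
    al=(P[...,:2]-O)@hd(H);la=(P[...,:2]-O)@np.array([np.sin(H),-np.cos(H)])
    m=(d>0)&(abs(la)<55)&(P[...,2]>20)&(P[...,2]<30)&(al<-60)&(al>-105);print(n,"rear rim al min/med",np.percentile(al[m],[2,10,50]).round(1),m.sum())
    c=f[200:350,280:480] if n=="scene" else f[125:215,110:230]
    cv2.imwrite(f"pics/e_{n}.png",cv2.resize(c[:,:,::-1],(400,300)))
cv2.imwrite("pics/e.png",cv2.hconcat([cv2.imread(f"pics/e_{n}.png") for n in("scene","top")]))
print(sensors.read_state()["t"])
E
```

```text
True [-85.8  -0.7] [-0.8 -0.2  0.3]
True [-85.7  -1.7] [-0.1  0.1  0.4]
scene rear rim al min/med [-73.6 -73.  -71.2] 79
top rear rim al min/med [-74.2 -73.8 -72.3] 54
29.2417
```

View pics/e.png

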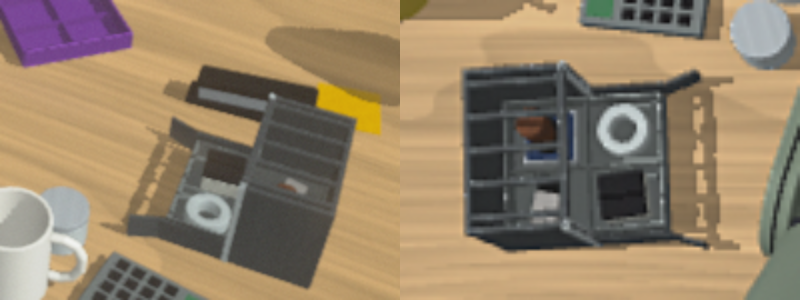

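```bash
python3 -c "
from h import *
d=np.load('e_top.npz')['d'];P=cloud('top',d);la=P[...,:2]-O;m=(d>0)&(abs(la[...,0]-25)<45)&(abs(la[...,1]-30)<45)&(P[...,2]>62)&(P[...,2]<88)
print('knob',P[m].mean(0),m.sum(),'expected',at(36,29))
print(ctrl.finish_job())"
```

```text
knob [589.07675142 332.6536461   75.74452783] 85 expected [582.9181244  337.23524355]
the job is handed in; nothing more can be done
None
```

The stamp is standing on the ink pad, and the tray is in the organiser against the back with all its contents. The job was handed in at about 29 s; the tray's rear edge measured about 1 mm from the home position, and repeated pushes stopped there.

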